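# Vent the rinse line and take off the canister's locking cap

### The job

The rinse canister has to be topped up. First vent its line: squeeze the blue trigger of the holstered rinse gun well in against its grip, keep it in for a moment and let it spring fully back. Then unlock the canister's black filler cap by its orange bar - nobody marked which way it loosens, so try both ways - lift it off and finish while still holding it, still and upright, at least 6 cm above the canister's neck; leave everything else on the bench where it stands.

Things in the scene. Friction and masses are not known exactly. Their poses are not given: they have to be found in the camera images.
- gun: Fixed rinse gun, held head-down in a grey holster; its white grip stands upright. Origin on the bench under the grip's centre line, z up. Grip: 28 mm along x, 22 mm along y (y -11 to +11 mm), top 210 mm above the bench. The trigger is on its +y side. Holster and gun head: x +-30, y -27 to +43 mm up to 70 mm high, then x +-18, y -16 to +36 mm up to 99 mm; nozzle below the trigger, out to y +76 mm, up to 95 mm. Base plate 110 x 130 x 14 mm.
- grip_top (a point): Centre of the top end of the fixed grip, 210 mm above the bench, axes as gun.
- trigger_pad (a point): Point to press on the outer (+y) face of the blue trigger, 85 mm from its hinge; at rest 38 mm to +y of the grip's centre line and 180 mm above the bench. The trigger is an upright bar 18 mm wide (x), 8 mm thick (y), reaching 200 mm above the bench; grip and trigger measure 49 mm across at rest, about 29 mm at this height when fully squeezed.
- trigger (a joint): Trigger angle (rad): 0 released, positive towards the grip, stop at 0.24; well squeezed is 0.15 or more. Hinged at its lower end, 95 mm above the bench and 30 mm to +y of the grip's centre line, about the gun's x axis. Its spring takes about 3 N at the pad to start and 8 N for full travel, and throws it back to 0.
- canister: Fixed round steel rinse canister with a blue band, 124 mm across, 120 mm high to its shoulder, with a grey neck 74 mm across (80 mm at its foot) on top, ending 160 mm above the bench. Origin on the bench on its axis, z up. A brass coupling sticks out low on its -x side.
- neck (a point): Centre of the neck's upper rim, 160 mm above the bench; the cap's disc rests on this rim.
- cap: Black cap disc, 66 mm across, 8 mm thick, lying on the neck, with an orange grip bar on top: 46 mm long along the cap's x, 14 mm thick along its y, from 8 to 37 mm above the origin. Origin at the centre of the disc's underside, z up. About 90 g. A plug with three hidden lugs reaches 16 mm down into the neck; locked, the cap lifts only about 2 mm.
- cap_bar (a point): Middle of the orange bar, 25 mm above the disc's underside, axes as cap. The lock opens one way only, clockwise or anticlockwise, unseen and different each time. Turned the wrong way, the cap meets a firm stop after 5 to 20 degrees; the right way it turns freely (under 0.1 N m), lifts straight off once turned about 60 degrees (52 to 68), and meets a firm end stop at 70 to 84 degrees.
- rack_white: Bystander, loose: white test-tube rack, 70 x 200 x 50 mm (100 mm with its tubes). Origin at the centre of its underside.
- rack_yellow: Bystander, loose: yellow test-tube rack, 70 x 200 x 50 mm (100 mm with its tubes). Origin at the centre of its underside.
- bowl: Bystander, loose: steel bowl, 110 mm across, 45 mm high. Origin at the centre of its underside.
- cup: Bystander, loose: white cup, 80 mm across, 90 mm high. Origin at the centre of its underside.
- amber: Bystander, loose: small amber bottle with black cap, 48 mm across, 85 mm high. Origin at the centre of its underside.
- jar: Bystander, loose: white jar with blue lid, 56 mm across, 60 mm high. Origin at the centre of its underside.

How it is judged:
On the way, in this order (a step that is already met when the one before it is completed fails the run):
1. the trigger is squeezed in, past 0.15 rad, for 0.2 s (value of joint trigger above 0.15 rad), for 0.2 s.
2. the trigger is let go and has sprung back, below 0.03 rad (value of joint trigger below 0.03 rad), for 0.2 s.
3. the cap is off: its disc at least 60 mm above the neck's rim (z of cap in the frame of neck above 0.06 m), for 0.2 s.
At the end, for the whole second after the job is handed in: The fingers hold the cap, still (under 30 mm/s) and upright within 0.3 rad, its disc at least 60 mm above the neck's rim and within 100 mm sideways of the neck, touching neither canister nor gun; the trigger is released (below 0.03 rad) (z of cap in the frame of neck above 0.06 m and horizontal distance between cap and neck below 0.1 m and angle between cap's own z axis and vertical below 0.3 rad and contact force between the fingers and cap above 1 N and contact force between cap and canister below 0.1 N and contact force between cap and gun below 0.1 N and linear speed of cap below 0.03 m/s and value of joint trigger below 0.03 rad); the arm keeps its last pose, push and grip.
It fails at once if a bystander is shifted by more than 30 mm (distance of any of rack_white, rack_yellow, bowl, cup, amber, jar from where it was at the start of the episode above 0.03 m).
It also fails if it takes over 62 s, if anything falls off the work surface, if the arm or the gripper's body presses on something with over 40 N, if the wrist force passes 120 N, or if a joint passes its speed limit or range.

### The arm

A 6-joint arm with a two-finger parallel gripper is mounted at the origin on the work surface. World frame = base frame: x ahead of the robot, y to its left, z up, the work surface at z = 0. Lengths are in m, angles in rad, forces in N, time in s.
With the tool pointing down it reaches from about 0.275 to 0.85 m from the base axis. Payload 19 kg.
Tool frame: the origin (TCP) lies on the centre line of the jaws, within the pads' length; the fingertips stand 19 mm ahead of it and the grasp point (between the pads) is the TCP; z points along the fingers, y is the line along which they close (so a half turn about z gives the same grasp; the last joint's range is limited). The gripper opens to 85 mm and grips with 20 to 120 N. Pads are 22 mm wide; open, the fingers measure 114 mm over their backs; the gripper's body (76 mm by 85 mm) begins 54 mm behind the grasp point. The pads swing forward as they close: fully open they stand 13 mm farther back than shut.
Start: joints at [-1.441, 0.15, 1.437, -0, 1.554, -0.134], TCP at [0.15, -0.555, 0.221] pointing down, gripper open.
Joint ranges: [-2.8, 2.8], [-0.68, 2.1], [0.12, 2.68], [-1.39, 4.53], [0.16, 2.79], [-2.81, 2.81]. Speed limits (rad/s): [1.89, 1.89, 2.22, 3.01, 3.01, 3.01].

### API

Orientations are given as a unit quaternion [x, y, z, w].
In Python, from rig import env gives the robot as it stands. The module is installed in compiled form; this text tells all that it offers.
- The arm moves only by the tool jog_arm, never from a script. Its argument "series" is a list that holds one entry, the list of rows, each a list of 5 numbers: the shift along the tool's x, y, z in mm, then the turn about the tool's z in rad, then the finger opening in mm, from 0 to 85.4. A call has 1 to 5 rows; each row shifts and turns the commanded pose from where the row before left it, along the tool's axes as they then stand; what a row does not reach is not made up. A row lasts 1/8 s, in which the tool goes at most 62.5 mm and 10.7 degrees, less where a joint would pass 70% of its speed; a pose out of reach is approached as far as the arm can. A call with a gripper value outside its range is refused whole. The fingers move at their own pace and stop on an object; "grip_force" is the grip in N (left out, the last holds). Time passes only in rows, so rows that do not move let the fingers close. It gives the time, the measured TCP pose, the force, the opening and the grip force at its end, in the units of the state.
- env.observe(): the state, without advancing time (a new reading comes with each control period).
- env.snapshot(name): name is "side" or "top"; returns a dict with "color" (480x640x3 uint8, red, green, blue), "z_map" (480x640 float32, m along the optical axis (not along the pixel's ray), 0 where there is no reading), "fx", "fy", "cx", "cy" (pixels), "pose" (4x4, takes a point from camera to world coordinates). Camera axes: x right, y down, z forward; pixel columns grow to the right and rows downward; lengths in m; the calibration is good to about 2 mm. A picture is of the moment at which its call begins.
- env.sign_off(): hands the job in; it is judged then, once.
Trained networks look in the newest picture that a camera, given by its name, has taken for a name from the list of things; names that differ only in an ending like _2 or _b are one class to them, and where a whole thing is asked for, a point or a joint stands for the part that bears it (a point fixed in the world has none). Each returns a list of dicts, best first, with "confidence" (0 to 1); they miss things now and then, are a little off and sometimes report something else, mostly with a low value. They report only what shows in the picture. A call takes as long as a camera call.
- env.trace(camera, thing): "region" (480x640 bool, what is visible of it) and "xy" ([column, row] in pixels, amid what is visible of it).
The state is a dict: "t": time; "joint_positions": joint angles; "dq": joint speeds; "joint_efforts": joint torques, N m; "tool_pos": TCP position; "tool_rot": TCP orientation; "wrist_force": force on the tool from outside, world axes, zero at the start; "torque": the same for the moment, N m; "finger_gap": opening from 0.0 (shut) to 1.0 (fully open); "finger_force": force on a finger pad.
Only numpy, scipy, OpenCV 4.12 (cv2) and the standard library are available. Lean on these libraries where they do the work, as an engineer would, in place of code of your own. Each camera call takes 0.05 s, during which the arm holds its last target. There are 200 camera calls.

## Working session

There is one attempt and no reset: what is moved stays moved. The work goes in short steps, Python scripts to look and compute and a tool call to move; the robot and the scene stay as the last step left them, time stands still between calls to the robot, and variables do not carry over. Pictures are saved under pics/ and viewed, at most 10 in all, crops included, and the job is handed in when it is done.

Besides the shell and the picture viewer there is one more tool, called after ">>>" as a command line: name --argument value ..., lists and objects as JSON in quotes. jog_arm: Moves the arm, as the interface text tells. Its arguments: {"type":"object","properties":{"series":{"type":"array"},"grip_force":{"type":"number"}},"required":["series"]}

```bash
mkdir -p pics; cat > h.py <<'E'
from rig import env
import numpy as np, cv2
def pts(s,m=None):
    z=s["z_map"]; v,u=np.nonzero((z>0) if m is None else (m&(z>0)))
    d=z[v,u]; p=np.stack([(u-s["cx"])/s["fx"]*d,(v-s["cy"])/s["fy"]*d,d,np.ones_like(d)])
    return (s["pose"]@p)[:3].T
E
python3 - <<'E'
from h import *
for c in ("top","side"):
    s=env.snapshot(c); cv2.imwrite(f"pics/{c}0.png",s["color"][:,:,::-1]); np.savez(c+"0.npz",**s)
    print(c,s["pose"].round(3).tolist(),s["fx"])
    for t in ("gun","trigger","grip_top","canister","cap","cap_bar","rack_white","rack_yellow","bowl","cup","amber","jar"):
        for r in env.trace(c,t)[:2]:
            p=pts(s,r["region"]); 
            if len(p): print(t,round(r["confidence"],2),np.round(r["xy"]),np.median(p,0).round(3),np.percentile(p,2,axis=0).round(3),np.percentile(p,98,axis=0).round(3),len(p))
o=env.observe();print(o)
E
```

```text
top [[0.019, -0.98, 0.199, 0.242], [-1.0, -0.019, 0.004, -0.007], [-0.0, -0.199, -0.98, 1.585], [0.0, 0.0, 0.0, 1.0]] 517.238049166083
gun 0.58 [235. 242.] [0.541 0.225 0.02 ] [0.499 0.173 0.005] [0.606 0.299 0.21 ] 1530
trigger 0.55 [221. 235.] [0.554 0.258 0.165] [0.547 0.255 0.017] [0.592 0.287 0.203] 68
grip_top 0.8 [230. 243.] [0.541 0.225 0.021] [0.499 0.173 0.007] [0.604 0.3   0.21 ] 1524
canister 0.8 [373. 246.] [ 0.528 -0.174  0.12 ] [ 0.494 -0.242  0.006] [ 0.607 -0.129  0.164] 1198
cap 0.87 [379. 234.] [ 0.554 -0.185  0.17 ] [ 0.525 -0.217  0.162] [ 0.587 -0.159  0.201] 429
cap_bar 0.96 [383. 231.] [ 0.554 -0.184  0.17 ] [ 0.525 -0.216  0.162] [ 0.587 -0.157  0.201] 442
rack_white 0.62 [372. 247.] [ 0.528 -0.176  0.12 ] [ 0.495 -0.245  0.006] [ 0.608 -0.13   0.164] 1167
rack_white 0.58 [162. 223.] [0.605 0.47  0.044] [ 0.562  0.423 -0.002] [0.643 0.498 0.094] 736
rack_yellow 0.58 [376. 179.] [ 0.747 -0.179  0.05 ] [ 0.718 -0.275  0.003] [ 0.789 -0.085  0.101] 1695
bowl 0.64 [473. 246.] [ 0.555 -0.49   0.021] [ 0.502 -0.531  0.002] [ 0.599 -0.435  0.049] 977
cup 0.63 [162. 
[... 1988 characters left out ...]
rray([-1.44101212e+00,  1.50504051e-01,  1.43741061e+00,  2.67174461e-05,
        1.55378051e+00, -1.34013092e-01]), 'dq': array([-4.58340062e-06, -1.93543268e-04,  1.12742934e-03, -3.87124682e-05,
       -1.94574431e-04, -1.76827349e-03]), 'joint_efforts': array([ 4.96227702e-03, -7.12785244e+01, -5.71040833e+01,  2.76231731e-04,
        1.23022273e-03,  3.48188891e-06]), 'tool_pos': array([ 0.14990895, -0.55508582,  0.22065897]), 'tool_rot': array([ 9.91314006e-01,  1.31516309e-01,  1.34651243e-05, -5.12270887e-05]), 'wrist_force': array([ 0.32796719,  0.19521974, -0.32953709]), 'torque': array([ 0.02101289, -0.00255912, -0.02576757]), 'finger_force': 0.0, 'finger_gap': 0.9997843610883964}
```

```bash
python3 - <<'E'
from h import *
A={c:dict(np.load(c+"0.npz")) for c in ("top","side")}
def box(n,p):
    if len(p)<6: print(n,len(p));return
    r=cv2.minAreaRect(p[:,:2].astype(np.float32)*1000); print(n,len(p),np.round(r[0]),np.round(r[1]),round(r[2],1),p.mean(0).round(4))
for c,s in A.items():
    P=pts(s)
    def near(x,y,r,a,b): 
        return P[(np.hypot(P[:,0]-x,P[:,1]-y)<r)&(P[:,2]>a)&(P[:,2]<b)]
    print(c)
    box("grip+trig top",near(.55,.24,.06,.19,.23)); box("grip",near(.55,.24,.06,.204,.23))
    box("plate",near(.55,.24,.1,.009,.019))
    box("bar top",near(.553,-.185,.05,.192,.21)); box("bar",near(.553,-.185,.05,.178,.21)); box("disc",near(.553,-.185,.05,.164,.173))
    box("shoulder",near(.553,-.185,.09,.114,.126))
    hsv=cv2.cvtColor(s["color"],cv2.COLOR_RGB2HSV)
    Z=s["z_map"]>0
    m=(hsv[...,0]>95)&(hsv[...,0]<130)&(hsv[...,1]>120)
    q=pts(s,m); q=q[(np.hypot(q[:,0]-.55,q[:,1]-.25)<.06)&(q[:,2]>.14)&(q[:,2]<.21)]; box("trigger",q)
    m=(hsv[...,0]<22)&(hsv[...,1]>130)
    q=pts(s,m); q=q[(np.hypot(q[:,0]-.553,q[:,1]+.185)<.05)&(q[:,2]>.17)]; box("orange",q)
im=np.zeros((600,800,3),np.uint8)
a=A["top"]["color"][190:300,200:420,::-1]; b=A["side"]["color"][140:390,180:440,::-1]
a=cv2.resize(a,None,fx=2,fy=2); b=cv2.resize(b,None,fx=1.35,fy=1.35)
im[:a.shape[0],:a.shape[1]]=a; im[225:225+b.shape[0],:b.shape[1]]=b
cv2.imwrite("pics/m.png",im)
E
```

```text
top
grip+trig top 112 [551. 240.] [26. 51.] 0.9 [0.5512 0.2315 0.2055]
grip 75 [551. 227.] [26. 22.] 0.2 [0.551  0.2257 0.2095]
plate 686 [562. 242.] [180. 173.] 80.6 [0.5418 0.229  0.0142]
bar top 87 [ 555. -188.] [45. 14.] 0.5 [ 0.5549 -0.1882  0.1973]
bar 101 [ 555. -188.] [45. 14.] 0.5 [ 0.5532 -0.1877  0.1958]
disc 291 [ 556. -188.] [66. 67.] 64.5 [ 0.5537 -0.1867  0.1686]
shoulder 597 [ 555. -188.] [118. 118.] 54.4 [ 0.5491 -0.1854  0.1204]
trigger 7 [556. 260.] [10.  4.] 6.6 [0.5573 0.2606 0.1984]
orange 95 [ 555. -188.] [45. 14.] 2.0 [ 0.5532 -0.1874  0.1957]
side
grip+trig top 244 [550. 240.] [51. 28.] 85.3 [0.5474 0.2379 0.2022]
grip 101 [549. 227.] [21. 26.] 89.0 [0.5476 0.2293 0.2093]
plate 1192 [550. 237.] [132. 112.] 85.0 [0.5354 0.2593 0.0149]
bar top 74 [ 551. -187.] [17. 46.] 88.8 [ 0.5502 -0.1852  0.1966]
bar 155 [ 552. -187.] [47. 19.] 3.1 [ 0.5503 -0.1845  0.1905]
disc 185 [ 548. -183.] [66. 54.] 29.5 [ 0.5476 -0.1761  0.1688]
shoulder 431 [ 548. -178.] [117. 100.] 24.0 [ 0.5402 -0.163   0.1207]
trigger 163 [553. 263.] [20.  7.] 0.6 [0.5518 0.2635 0.1723]
orange 192 [ 552. -186.] [17. 52.] 84.4 [ 0.5505 -0.1837  0.186 ]
```

View pics/top0.png

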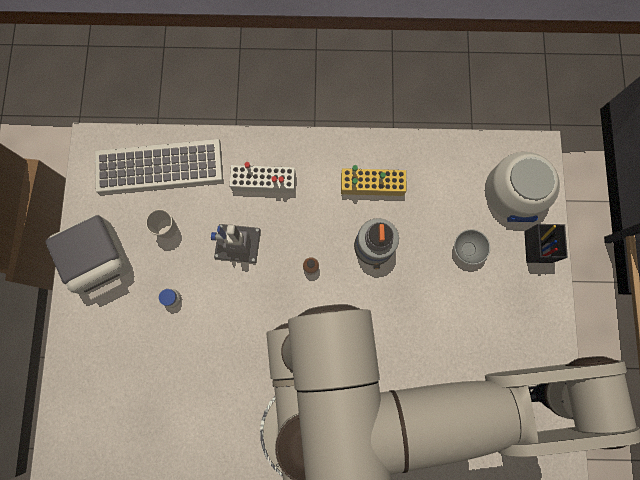

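View pics/side0.png

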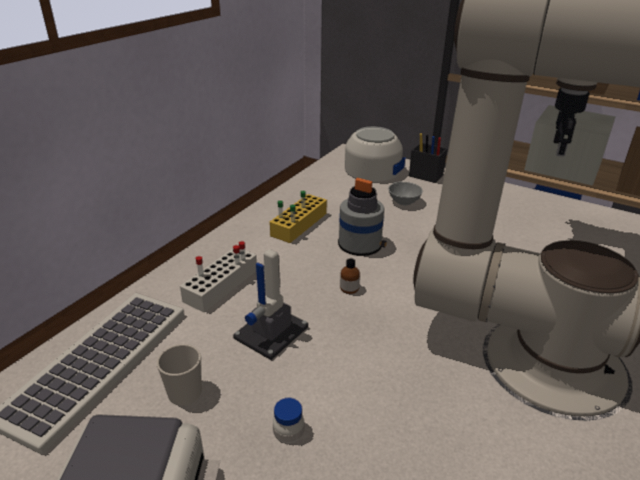

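The top view shows the gun at (235,242) with its trigger to the left (+y), the canister with its orange bar at (380,233), and the amber bottle at (310,265). The side view agrees, with the gun at (268,300) and the cap at (363,188). The gun's origin is about (0.550, 0.227) with yaw about -0.08. The cap is at about (0.554, -0.188) with its bar along x.

>>> jog_arm --series '[[[0,0,-27,0.172,85],[0,0,-27,0.172,85],[22,-54,0,0,85],[22,-54,0,0,85],[22,-54,0,0,85]]]'

```text
t: 1.92
tool_pos: [0.2291, -0.3973, 0.2746]
tool_rot: [0.999, -0.04, 0.0, 0.0]
wrist_force: [1.0, -0.7, 0.8]
finger_gap: 0.997
finger_force: 0.0
```

>>> jog_arm --series '[[[22,-54,0,0,85],[22,-54,0,0,85],[22,-54,0,0,85],[22,-54,0,0,85],[22,-54,0,0,85]]]'

```text
t: 2.55
tool_pos: [0.3603, -0.1368, 0.275]
tool_rot: [0.999, -0.04, 0.0, 0.0]
wrist_force: [1.7, -1.1, -0.3]
finger_gap: 0.994
finger_force: 0.0
```

>>> jog_arm --series '[[[22,-54,0,0,85],[22,-54,0,0,85],[22,-54,0,0,85],[22,-54,0,0,85],[22,-54,0,0,85]]]'

```text
t: 3.18
tool_pos: [0.4918, 0.1238, 0.2749]
tool_rot: [0.999, -0.04, 0.0, -0.0]
wrist_force: [0.4, -0.5, 0.3]
finger_gap: 0.995
finger_force: 0.0
```

>>> jog_arm --series '[[[25,-56,0,0,85],[25,-56,0,0,85],[0,0,0,0,85]]]'

```text
t: 3.55
tool_pos: [0.5508, 0.2325, 0.2729]
tool_rot: [0.999, -0.038, -0.001, 0.0]
wrist_force: [-0.1, -0.1, -0.4]
finger_gap: 0.995
finger_force: 0.0
```

```bash
python3 - <<'E'
from h import *
s=env.snapshot("side")
o=env.observe();print(o["tool_pos"],o["joint_positions"].round(3))
a=cv2.resize(s["color"][150:380,180:420,::-1],None,fx=2.5,fy=2.5);cv2.imwrite("pics/a.png",a)
E
```

```text
[0.55020078 0.2307185  0.27353678] [0.268 0.186 1.291 0.    1.667 1.917]
```

View pics/a.png

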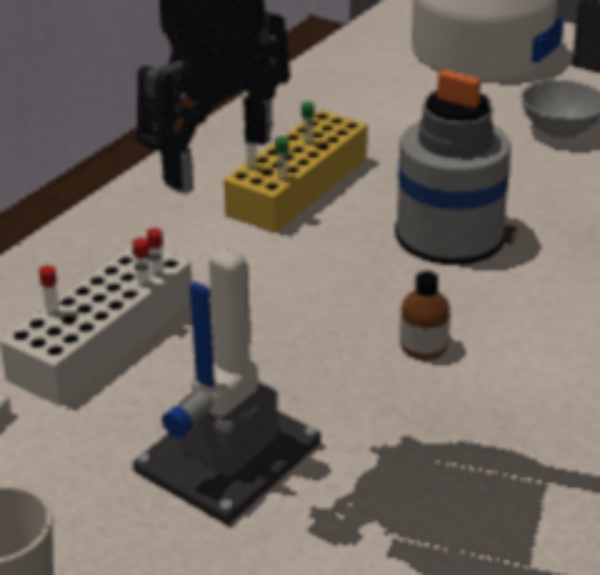

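The open fingers straddle the gun, one at (175,185) on the trigger side and one at (257,140) beyond the grip. I'll lower now.

>>> jog_arm --series '[[[0,-1.5,0,0,85],[0,0,25,0,85],[0,0,25,0,85],[0,0,22,0,85],[0,0,20,0,85]]]' --grip_force 40

```text
t: 4.22
tool_pos: [0.5499, 0.2296, 0.1828]
tool_rot: [0.999, -0.041, 0.0, -0.0]
wrist_force: [0.4, -0.3, -0.0]
finger_gap: 0.996
finger_force: 0.0
```

>>> jog_arm --series '[[[0,0,0,0,60],[0,0,0,0,45],[0,0,0,0,38],[0,0,0,0,30],[0,0,0,0,30]]]'

```text
t: 4.85
tool_pos: [0.5509, 0.2312, 0.1879]
tool_rot: [0.999, -0.04, 0.003, -0.001]
wrist_force: [-11.3, 0.5, 33.0]
finger_gap: 0.35
finger_force: 18.7
```

>>> jog_arm --series '[[[0,0,-4,0,30],[0,0,0,0,30],[0,0,0,0,30]]]'

```text
t: 5.22
tool_pos: [0.5502, 0.2306, 0.187]
tool_rot: [0.999, -0.04, 0.0, -0.0]
wrist_force: [0.2, 0.0, -0.2]
finger_gap: 0.347
finger_force: 0.0
```

>>> jog_arm --series '[[[0,0,0,0,50],[0,0,0,0,85],[0,0,0,0,85],[0,0,0,0,85],[0,0,0,0,85]]]'

```text
t: 5.85
tool_pos: [0.5502, 0.231, 0.1867]
tool_rot: [0.999, -0.04, -0.0, -0.0]
wrist_force: [-0.2, -0.7, -0.2]
finger_gap: 0.993
finger_force: 0.0
```

```bash
python3 - <<'E'
from h import *
s=env.snapshot("side")
o=env.observe();print(o["t"],o["tool_pos"],o["finger_gap"],o["wrist_force"])
a=cv2.resize(s["color"][150:380,180:420,::-1],None,fx=2.5,fy=2.5);cv2.imwrite("pics/b.png",a)
E
```

```text
5.9 [0.55015677 0.23094557 0.1867413 ] 0.9998563593615489 [ 0.08166789 -0.09997238 -0.09902934]
```

View pics/b.png

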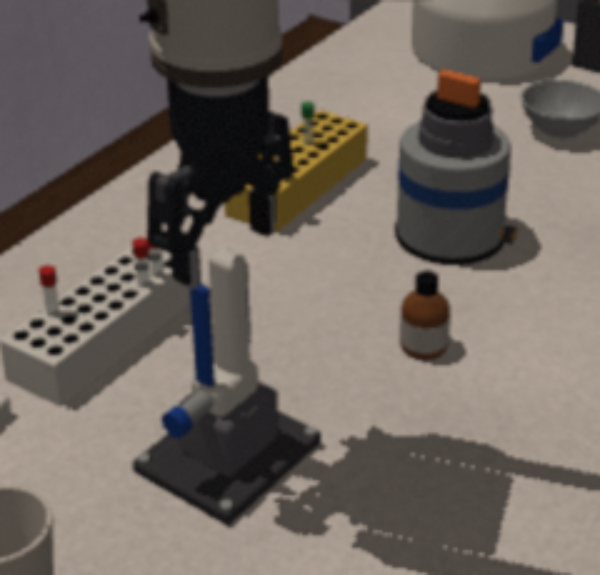

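```bash
python3 - <<'E'
from h import *
for c in ("side","top"):
    s=env.snapshot(c); P=pts(s)
    M=np.linalg.inv(s["pose"])
    for n,w in dict(tcp=[.5502,.231,.1867],tipP=[.5502,.276,.181],tipM=[.5502,.187,.181],griptop=[.55,.227,.21]).items():
        q=M@np.r_[w,1]; print(c,n,q[0]/q[2]*s["fx"]+s["cx"],q[1]/q[2]*s["fy"]+s["cy"])
    if c=="side":
        # dark pixels near gripper
        V=cv2.cvtColor(s["color"],cv2.COLOR_RGB2HSV)
        for (u,v) in [(252,258),(250,250),(284,242),(284,232),(270,210),(271,254),(272,270),(260,268),(260,290)]:
            m=np.zeros((480,640),bool); m[v-1:v+2,u-1:u+2]=1
            print((u,v),s["color"][v,u],np.median(pts(s,m),0).round(3))
        cv2.imwrite("pics/c.png",cv2.resize(s["color"][200:330,210:330,::-1],None,fx=4.6,fy=4.6,interpolation=cv2.INTER_NEAREST))
E
```

```text
side tcp 269.8999386737291 262.64876914943983
side tipP 256.6287952653637 276.2036017268686
side tipM 282.3199125053718 254.58541469351016
side griptop 270.7022449082957 252.2042777110191
(252, 258) [11 12 12] [0.551 0.285 0.229]
(250, 250) [13 14 14] [0.542 0.3   0.26 ]
(284, 242) [9 7 8] [0.545 0.186 0.213]
(284, 232) [14 13 12] [0.544 0.187 0.238]
(270, 210) [15 13 15] [0.525 0.256 0.329]
(271, 254) [172 163 151] [0.546 0.233 0.211]
(272, 270) [90 85 79] [0.541 0.237 0.175]
(260, 268) [16 30 60] [0.551 0.264 0.193]
(260, 290) [11 28 59] [0.552 0.265 0.138]
top tcp 229.73800945322958 231.49537355097692
top tipP 213.89109435804232 231.640436271966
top tipM 245.87952971725866 232.23799501007065
top griptop 229.84514036707242 229.72958855091736
```

View pics/c.png

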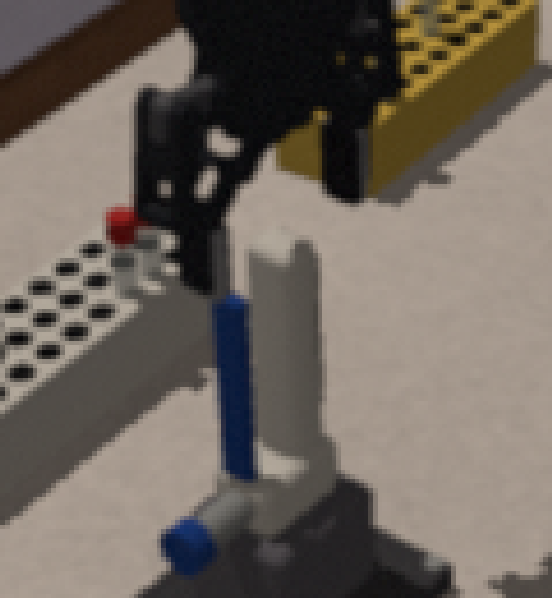

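The crop shows both fingertips, at about (205,290) and (345,200), roughly level with the grip top and about 27 mm higher than I assumed. The trigger is at rest. I'll go 25 mm lower and squeeze again.

>>> jog_arm --series '[[[0,0,8,0,85],[0,0,8,0,85],[0,0,6,0,85],[0,0,3,0,85],[0,0,0,0,85]]]'

```text
t: 6.62
tool_pos: [0.5501, 0.2308, 0.1616]
tool_rot: [0.999, -0.04, -0.0, -0.0]
wrist_force: [-0.9, -1.1, 0.2]
finger_gap: 0.99
finger_force: 0.0
```

```bash
python3 - <<'E'
from h import *
s=env.snapshot("side")
o=env.observe();print(o["t"],o["tool_pos"],o["finger_gap"],o["wrist_force"])
for y in (.276,.187):
  for z in (.15,.18,.2):
    q=np.linalg.inv(s["pose"])@np.r_[.5502,y,z,1]; print(y,z,(q[0]/q[2]*s["fx"]+s["cx"]-210)*4.6,(q[1]/q[2]*s["fy"]+s["cy"]-200)*4.6)
cv2.imwrite("pics/d.png",cv2.resize(s["color"][200:330,210:330,::-1],None,fx=4.6,fy=4.6,interpolation=cv2.INTER_NEAREST))
E
```

```text
6.675 [0.55020884 0.23088525 0.16180566] 0.9942362267357917 [0.77543489 0.38382029 0.73467639]
0.276 0.15 218.17632457736565 407.93117844200987
0.276 0.18 214.6131021622863 352.41619965860366
0.276 0.2 212.17671477574137 314.45730225725106
0.187 0.15 334.4164624543223 306.6132419012501
0.187 0.18 332.728690197517 252.90955495760042
0.187 0.2 331.5763720076969 216.24362738587942
```

View pics/d.png

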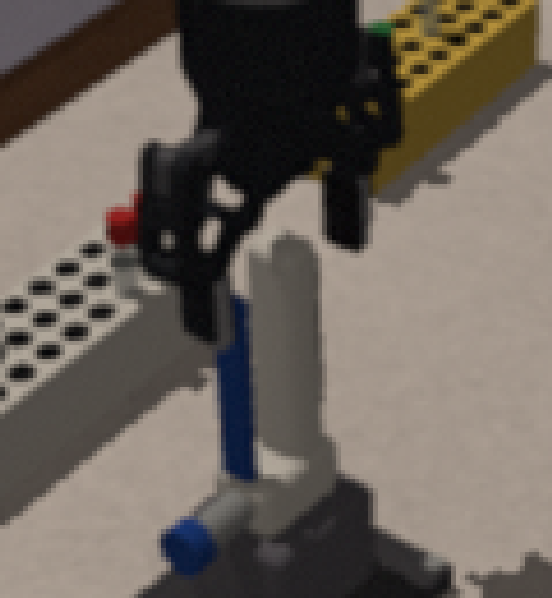

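The tips are now at about z 0.183, on either side of the trigger and grip. I'll go 10 mm lower and squeeze.

>>> jog_arm --series '[[[0,0,6,0,85],[0,0,4,0,70],[0,0,-2,0,55],[0,0,-3,0,42],[0,0,-2,0,30]]]'

```text
t: 7.3
tool_pos: [0.5499, 0.2313, 0.1585]
tool_rot: [0.999, -0.04, -0.0, -0.0]
wrist_force: [2.1, 4.7, -10.5]
finger_gap: 0.355
finger_force: 8.6
```

>>> jog_arm --series '[[[0,0,0,0,26],[0,0,0,0,26],[0,0,0,0,26],[0,0,0,0,26]]]'

```text
t: 7.8
tool_pos: [0.5499, 0.2306, 0.1586]
tool_rot: [0.999, -0.04, -0.0, 0.0]
wrist_force: [-3.4, -3.1, -2.9]
finger_gap: 0.336
finger_force: 39.6
```

```bash
python3 - <<'E'
from h import *
s=env.snapshot("side")
o=env.observe();print(o["t"],o["tool_pos"],o["finger_gap"],o["wrist_force"],o["finger_force"])
cv2.imwrite("pics/e.png",cv2.resize(s["color"][200:330,210:330,::-1],None,fx=4.6,fy=4.6,interpolation=cv2.INTER_NEAREST))
E
```

```text
7.85 [0.54988013 0.2306202  0.15860016] 0.3317071049886809 [-3.89349311 -3.01589488 -3.39036332] 39.63072796817869
```

View pics/e.png

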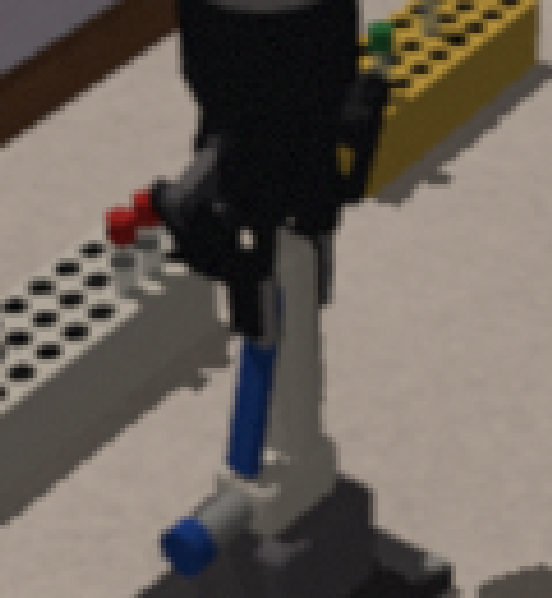

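The trigger leans right against the grip between the fingers, so the squeeze worked. I'll release it.

>>> jog_arm --series '[[[0,0,0,0,50],[0,0,0,0,85],[0,0,0,0,85],[0,0,0,0,85],[0,0,0,0,85]]]'

```text
t: 8.48
tool_pos: [0.5502, 0.2308, 0.1589]
tool_rot: [0.999, -0.04, 0.0, 0.0]
wrist_force: [-0.1, -0.8, -0.5]
finger_gap: 0.995
finger_force: 0.0
```

>>> jog_arm --series '[[[0,0,-15,0,85],[0,0,-35,0,85],[0,0,-40,0,85],[0,0,-25,-0.1,85],[0,26,0,0,85]]]'

```text
t: 9.1
tool_pos: [0.5511, 0.2057, 0.2771]
tool_rot: [1.0, 0.012, 0.002, -0.001]
wrist_force: [0.6, 0.6, -0.9]
finger_gap: 0.991
finger_force: 0.0
```

>>> jog_arm --series '[[[-1,56,0,0,85],[-1,56,0,0,85],[-1,56,0,0,85],[-1,56,0,0,85],[0,56,0,0,85]]]'

```text
t: 9.72
tool_pos: [0.552, -0.077, 0.2751]
tool_rot: [1.0, 0.01, 0.001, 0.0]
wrist_force: [1.1, -0.4, 1.0]
finger_gap: 0.997
finger_force: 0.0
```

>>> jog_arm --series '[[[0,56,0,0,85],[0,56,0,0,85],[0,0,0,0,85]]]'

```text
t: 10.1
tool_pos: [0.554, -0.1906, 0.2742]
tool_rot: [1.0, 0.008, -0.0, 0.0]
wrist_force: [-0.5, 0.0, -0.1]
finger_gap: 0.994
finger_force: 0.0
```

```bash
python3 - <<'E'
from h import *
o=env.observe();print(o["t"],o["tool_pos"],o["tool_rot"],o["joint_positions"].round(3))
s=env.snapshot("side")
q=pts(s); q=q[(abs(q[:,0]-.555)<.04)&(abs(q[:,1]-.255)<.04)&(q[:,2]>.1)]
hsv=cv2.cvtColor(s["color"],cv2.COLOR_RGB2HSV)
m=(hsv[...,0]>95)&(hsv[...,0]<130)&(hsv[...,1]>120)
q=pts(s,m); q=q[(np.hypot(q[:,0]-.55,q[:,1]-.25)<.06)&(q[:,2]>.18)&(q[:,2]<.21)];print("trig",len(q),q.mean(0))
for v,dz in ((0,.0),):
  for p in ([.5545,-.188,.2],[.5545,-.1455,.295],[.5545,-.2305,.295]):
    k=np.linalg.inv(s["pose"])@np.r_[p,1]; print(k[0]/k[2]*s["fx"]+s["cx"],k[1]/k[2]*s["fy"]+s["cy"])
cv2.imwrite("pics/f.png",cv2.resize(s["color"][100:250,290:430,::-1],None,fx=4,fy=4,interpolation=cv2.INTER_NEAREST))
E
```

```text
10.1 [ 0.55402654 -0.19057533  0.27421439] [ 9.99969053e-01  7.86301039e-03 -4.36337654e-05  2.52559005e-04] [-0.462  0.162  1.318 -0.     1.662  1.093]
trig 62 [0.55235087 0.26341411 0.19163591]
362.8989212703013 178.92103390187228
357.06769401599684 150.31511678176312
372.51645761195937 139.21554620621262
```

View pics/f.png

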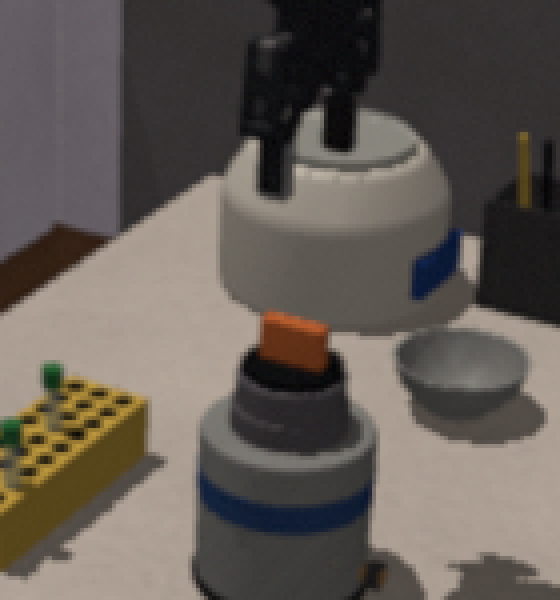

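The crop shows the open fingers at (270,190) and (340,145), straddling the upright line through the orange bar at (295,340). The trigger is back at rest (y 0.263).

>>> jog_arm --series '[[[0,-3,30,0,85],[0,0,30,0,85],[0,0,30,0,85],[0,0,14,0,85],[0,0,7,0,60]]]'

```text
t: 10.78
tool_pos: [0.5546, -0.1836, 0.163]
tool_rot: [1.0, 0.01, 0.0, 0.0]
wrist_force: [-0.0, 0.4, 0.2]
finger_gap: 0.814
finger_force: 0.0
```

>>> jog_arm --series '[[[0,0,0,0,40],[0,0,0,0,25],[0,0,0,0,8],[0,0,0,0,8],[0,0,0,0,8]]]'

```text
t: 11.4
tool_pos: [0.5551, -0.1857, 0.1642]
tool_rot: [1.0, 0.01, 0.001, 0.002]
wrist_force: [1.1, -9.9, 5.9]
finger_gap: 0.152
finger_force: 43.8
```

>>> jog_arm --series '[[[0,2,0,0,8],[0,0,0,0.12,8],[0,0,0,0.12,8],[0,0,0,0.1,8],[0,0,0,0,8]]]'

```text
t: 12.02
tool_pos: [0.5556, -0.1856, 0.164]
tool_rot: [0.987, -0.16, 0.002, -0.0]
wrist_force: [5.9, 3.5, 7.6]
finger_gap: 0.151
finger_force: 54.8
```

```bash
python3 - <<'E'
from h import *
o=env.observe();print({k:np.round(v,3) for k,v in o.items()}, 2*np.arctan2(o["tool_rot"][1],o["tool_rot"][0]))
E
```

```text
{'t': np.float64(12.025), 'joint_positions': array([-0.455,  0.196,  1.5  ,  0.002,  1.443,  1.436]), 'dq': array([ 0.   , -0.002, -0.001, -0.001,  0.002, -0.044]), 'joint_efforts': array([ -5.115, -70.093, -50.624,  -2.372,   1.177,   2.753]), 'tool_pos': array([ 0.556, -0.186,  0.164]), 'tool_rot': array([ 0.987, -0.16 ,  0.002, -0.   ]), 'wrist_force': array([5.911, 3.452, 7.559]), 'torque': array([ 1.079, -1.21 ,  1.25 ]), 'finger_force': np.float64(54.849), 'finger_gap': np.float64(0.151)} -0.32049253949869105
```

The turn gave 1.25 N·m, so that way meets a firm stop. I'll turn the other way.

>>> jog_arm --series '[[[0,0,0,-0.17,8],[0,0,0,-0.17,8],[0,0,0,-0.17,8],[0,0,0,-0.17,8],[0,0,0,0,8]]]'

```text
t: 12.65
tool_pos: [0.5551, -0.1861, 0.1639]
tool_rot: [0.984, 0.18, 0.001, 0.0]
wrist_force: [2.3, 0.0, 7.1]
finger_gap: 0.149
finger_force: 43.9
```

```bash
python3 - <<'E'
from h import *
o=env.observe();print({k:np.round(o[k],3) for k in("t","tool_pos","torque","wrist_force","finger_force","finger_gap")}, 2*np.arctan2(o["tool_rot"][1],o["tool_rot"][0]))
E
```

```text
{'t': np.float64(12.65), 'tool_pos': array([ 0.555, -0.186,  0.164]), 'torque': array([ 0.218, -0.265, -0.001]), 'wrist_force': array([2.348e+00, 1.000e-03, 7.105e+00]), 'finger_force': np.float64(43.872), 'finger_gap': np.float64(0.149)} 0.3627928560274541
```

Torque is zero, so this way is free. I'll keep turning.

>>> jog_arm --series '[[[0,0,0,-0.17,8],[0,0,0,-0.17,8],[0,0,0,-0.17,8],[0,0,0,-0.17,8],[0,0,0,-0.12,8]]]'

```text
t: 13.28
tool_pos: [0.5554, -0.186, 0.1639]
tool_rot: [0.835, 0.55, 0.001, 0.001]
wrist_force: [6.1, 2.5, 6.6]
finger_gap: 0.155
finger_force: 43.7
```

>>> jog_arm --series '[[[0,0,0,-0.08,8],[0,0,0,-0.03,8],[0,0,0,0,8]]]'

```text
t: 13.65
tool_pos: [0.5553, -0.1861, 0.1639]
tool_rot: [0.805, 0.593, 0.001, 0.001]
wrist_force: [4.9, 1.9, 7.4]
finger_gap: 0.15
finger_force: 43.8
```

```bash
python3 - <<'E'
from h import *
o=env.observe();print({k:np.round(o[k],3) for k in("t","tool_pos","torque","wrist_force","finger_force","finger_gap")}, 2*np.arctan2(o["tool_rot"][1],o["tool_rot"][0]))
E
```

```text
{'t': np.float64(13.65), 'tool_pos': array([ 0.555, -0.186,  0.164]), 'torque': array([ 0.363, -0.678, -0.105]), 'wrist_force': array([4.866, 1.889, 7.432]), 'finger_force': np.float64(43.769), 'finger_gap': np.float64(0.15)} 1.2704054388157673
```

>>> jog_arm --series '[[[0,0,-2,0,8],[0,0,-3,0,8],[0,0,-3,0,8],[0,0,0,0,8]]]'

```text
t: 14.15
tool_pos: [0.5544, -0.1863, 0.1711]
tool_rot: [0.805, 0.593, 0.0, 0.0]
wrist_force: [1.8, -3.8, 0.5]
finger_gap: 0.15
finger_force: 43.0
```

>>> jog_arm --series '[[[0,0,-8,0,8],[0,0,-15,0,8],[0,0,-25,0,8],[0,0,-30,0,8],[0,0,-12,0,8]]]'

```text
t: 14.78
tool_pos: [0.5547, -0.186, 0.263]
tool_rot: [0.805, 0.593, 0.001, 0.001]
wrist_force: [-0.3, 0.6, -1.3]
finger_gap: 0.156
finger_force: 42.7
```

>>> jog_arm --series '[[[0,0,0,0,8],[0,0,0,0,8],[0,0,0,0,8]]]'

```text
t: 15.15
tool_pos: [0.5542, -0.186, 0.2597]
tool_rot: [0.805, 0.593, -0.0, -0.001]
wrist_force: [-0.3, -0.3, -2.0]
finger_gap: 0.153
finger_force: 42.7
```

```bash
python3 - <<'E'
from h import *
s=env.snapshot("side"); o=env.observe();print({k:np.round(o[k],3) for k in("t","tool_pos","torque","wrist_force","finger_force","finger_gap")})
hsv=cv2.cvtColor(s["color"],cv2.COLOR_RGB2HSV)
q=pts(s,(hsv[...,0]<22)&(hsv[...,1]>130)); q=q[(np.hypot(q[:,0]-.553,q[:,1]+.185)<.06)&(q[:,2]>.15)]; print(len(q),q.min(0),q.max(0))
cv2.imwrite("pics/g.png",cv2.resize(s["color"][80:250,290:430,::-1],None,fx=3.5,fy=3.5))
E
```

```text
{'t': np.float64(15.2), 'tool_pos': array([ 0.554, -0.186,  0.26 ]), 'torque': array([ 0.008, -0.024,  0.035]), 'wrist_force': array([ 0.166,  0.061, -0.368]), 'finger_force': np.float64(42.705), 'finger_gap': np.float64(0.152)}
112 [ 0.53691749 -0.20498895  0.26383283] [ 0.57617209 -0.15884602  0.29551319]
```

View pics/g.png

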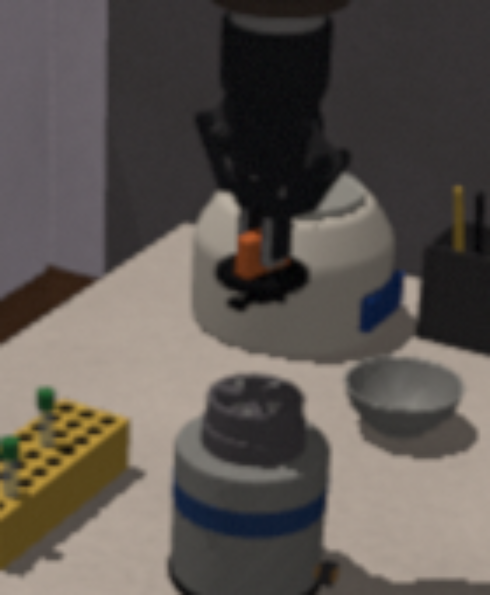

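The cap is held upright at (262,270), about 95 mm above the neck rim at (255,390). Handing in.

```bash
python3 -c "
from rig import env
print(env.sign_off())"
```

```text
the job is handed in; nothing more can be done
None
```

The trigger was squeezed fully in and sprang back, the cap unlocked anticlockwise, and I handed the job in at about 15 s with it held still and upright about 95 mm above the neck; the sign-off gave no verdict.

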